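Load the flight bar and lift it level

TASK

Take the hanger with the green plate out of its grey slotted rest, hook it from the robot's side onto the bar on the stand, between the red band and the bar's right-hand end and clear of the band, then, without lifting it off again, slide it inward along the bar until its hook is centred on the red band, and let go of it. Then take the bar by the black grip in its middle, lift it about 8 cm straight up off its stand with both hangers on it, keeping it level, and finish while still holding it there, steady and level, in the air. Leave the gasket ring, pipe clamp and timer that lie on the worktop where they are.

Things in the scene. Friction and masses are not known exactly. Their poses are not given: they have to be found in the camera images.
- hanger: Loose hanger (0.08 kg), upright in the grey rest at first, mouth away from the robot. Origin: middle of its hook's bearing underside, which rests on the bar; z up, y along the bar when hung. C-hook 26 mm wide in y: bearing plate 5 thick, x -17 to 17; lip at x 12 to 17, 10 mm down; back leg at x -17 to -12; foot plate 45 to 50 mm down. Mouth opens to +x, 35 mm high; 24 mm between lip and leg.
- hanger_tab (a point): Point on the loose hanger's yellow grip tab, 31 mm above the hanger's origin. The tab is 10 mm thick in the hanger's x, 26 mm wide in y, and stands from 5 to 46 mm above the hanger's origin.
- hanger_plate (a point): Centre of the loose hanger's green work plate, 83 mm below the hanger's origin. The plate is 5 mm thick in x, 40 mm wide in y and reaches from 46 to 120 mm below the hanger's origin.
- hung_hanger: A hanger of the same shape, size and origin that already hangs on the bar's left half, 82 to 105 mm from the middle, and rides along.
- flight_bar: Loose flight bar (0.26 kg), aluminium, 14 x 14 mm, 376 mm long with black end caps, lying in the stand's cradles with its top face 170 mm above the worktop. Origin: middle of its top face; y along the bar to the left, x away from the robot, z up. The cradles hold it only sideways (3 mm play) and lengthwise; it lifts straight out.
- bar_grip (a point): Point on the black grip that stands up in the bar's middle, 34 mm above the bar's top face. The grip is a cross-wise tab, 14 mm thick in the bar's y (pinch it along the bar), 30 mm wide in x, and reaches 53 mm above the bar's top face. The bar under it is thickened to 26 mm in x over 46 mm of length.
- mark_mid (a point): Middle of the red band painted on the bar's right half, at the height of the bar's top face; axes as the bar's. The band is 34 mm long, so 4 mm of red show either side of a hook centred on it. It sits 82 to 100 mm from the bar's middle.
- bar_stand: Fixed stand, 100 x 372 x 165 mm: two blue posts with U cradles, their inner faces 160 mm from the stand's middle along y. Cradle floor 156 mm up, cheeks 9 mm higher. A 12 mm high bar joins the feet on the worktop. Origin: middle of its underside, straight below the resting bar's origin; axes as the bar's.
- hanger_rest: Fixed grey rest, 70 x 84 x 45 mm, with an upright slot 8 mm wide in x, 56 mm long in y and 33 mm deep (floor 12 mm up) in which the hanger's plate stands loosely, leaning up to 3 degrees. Origin: middle of its underside.
- gasket_ring: Bystander: red ring, 92 mm across, 8 mm high, lying on the worktop. Origin: centre of its underside.
- tri_clamp: Bystander: steel pipe clamp lying flat, 68 x 98 x 14 mm. Origin: centre of its underside.
- dose_timer: Bystander: small white timer, 62 x 66 x 20 mm. Origin: centre of its underside.

How it is judged:
By the outcome, as a careful person would: the job done as asked, in the order asked, and still so for the second after the job is handed in, while the arm keeps its last pose, push and grip.
It also fails if it takes over 58 s, if anything falls off the work surface, if the arm or the gripper's body presses on something with over 40 N, if the wrist force passes 120 N, or if a joint passes its speed limit or range.

ROBOT

A 6-joint arm with a two-finger parallel gripper is mounted at the origin on a cart in front of the work surface, level with it; the furniture and walls round the work are solid. World frame = base frame: x ahead of the robot, y to its left, z up, the work surface at z = 0. Lengths are in m, angles in rad, forces in N, time in s.
With the tool pointing down it reaches from about 0.425 to 0.95 m from the base axis. Payload 3.5 kg.
Tool frame: the origin (TCP) lies midway between the tips of the shut fingers; the grasp point (between the pads) lies robot.tcp_to_grasp behind it (robot.tcp_to_grasp is the distance from the TCP to the grasp point, in m); z points along the fingers, y is the line along which they close (so a half turn about z gives the same grasp; the last joint's range is limited). The gripper opens to 85 mm and grips with 20 to 120 N. Pads are 22 mm wide; open, the fingers measure 114 mm over their backs; the gripper's body (76 mm by 85 mm) begins 54 mm behind the grasp point. The pads swing forward as they close: fully open they stand 13 mm farther back than shut.
Start: joints at [1.147, 0.286, 1.577, -0, 1.279, -0.15], TCP at [0.182, 0.65, 0.231] pointing down, gripper open.
Joint ranges: [-2.77, 2.77], [-0.9, 2.22], [0.21, 2.48], [-1.53, 4.67], [0.24, 2.81], [-2.84, 2.84]. Speed limits (rad/s): [2.79, 2.79, 3.14, 3.14, 3.14, 3.14].

INTERFACE

Orientations are given as a rotation vector (axis times angle).
In Python, from workcell import robot, capture, finder gives the robot as it stands. Calls block until the motion is done:
- robot.goto(position, orientation): joint-space move of the TCP to a pose.
- robot.servo_line(position, max_speed=0.15, orientation=None, force_limit=None): straight line of the TCP; orientation=None keeps the orientation; max_speed is the mean speed in m/s. With force_limit (N) it stops when the force on the tool has changed by that much, and returns True; else False.
- robot.goto_joints(angles): joint-space move.
- robot.gripper_to(opening, force=None): finger opening in m; force is the grip in N (None keeps the last); returns when the fingers have stopped.
- robot.hold(seconds).
- robot.inverse_kinematics(position, orientation): joint angles nearest the present ones, or None.
- capture(name): name is "side" or "top" or "wrist"; returns a dict with "pixels" (480x640x3 uint8, red, green, blue), "depth" (480x640 float32, m along the optical axis (not along the pixel's ray), 0 where there is no reading), "camera_matrix" (3x3 intrinsics, pixels), "R" (3x3) and "t" (3): a world point X has camera coordinates R X + t; the wrist camera has in their place "T_tool_cam" (4x4, takes a point from camera to tool coordinates, whose origin is the TCP and whose axes are the flange's). Camera axes: x right, y down, z forward; pixel columns grow to the right and rows downward; lengths in m; the calibration is good to about 2 mm. A picture is of the moment at which its call begins: read the wrist's pose just before it.
A pose or a line that the arm cannot do raises robot.Unreachable and nothing moves.
- robot.sign_off(): hands the job in; it is judged then, once.
Trained networks look in the newest picture that a camera, given by its name, has taken for a name from the list of things; names that differ only in an ending like _2 or _b are one class to them, and where a whole thing is asked for, a point or a joint stands for the part that bears it (a point fixed in the world has none). Each returns a list of dicts, best first, with "score" (0 to 1); they miss things now and then, are a little off and sometimes report something else, mostly with a low value. They report only what shows in the picture. A call takes as long as a camera call.
- finder.find_in(query, camera): "extent" ([centre column, centre row, width, height] in pixels, round what is visible of it).
Readings, each from a call of its own:
- robot.read_time(): time.
- robot.read_joint_pos(): joint angles.
- robot.read_joint_velocities(): joint speeds.
- robot.read_joint_torque(): joint torques, N m.
- robot.read_eef_pos(): TCP position.
- robot.read_eef_rot(): TCP orientation.
- robot.read_wrist_force(): force on the tool from outside, world axes, zero at the start.
- robot.read_torque(): the same for the moment, N m.
- robot.read_gripper_width(): finger opening in m.
- robot.read_gripper_force(): force on a finger pad.
Only numpy, scipy, OpenCV 4.12 (cv2) and the standard library are available. Lean on these libraries where they do the work, as an engineer would, in place of code of your own. Each camera call takes 0.05 s, during which the arm holds its last target. There are 200 camera calls.

## Working session

There is one attempt and no reset: what is moved stays moved. The work goes in short steps, each a Python script; the robot and the scene stay as the last script left them, time stands still between calls to the robot, and variables do not carry over. Pictures are saved under pics/ and viewed, at most 10 in all, crops included, and the job is handed in when it is done.

```bash
mkdir -p pics; cat > h.py <<'E'
import numpy as np, cv2
from workcell import robot, capture, finder
def save(n,c): cv2.imwrite(f'pics/{n}.png',cv2.cvtColor(c['pixels'],cv2.COLOR_RGB2BGR))
def cloud(c):
    K=c['camera_matrix'];d=c['depth'];v,u=np.mgrid[:480,:640]
    P=np.stack([(u-K[0,2])/K[0,0]*d,(v-K[1,2])/K[1,1]*d,d],-1)
    return (P-c['t'])@c['R']   # R^T (P-t)
E
python3 - <<'E'
from h import *
import pickle
print(robot.read_time(),robot.read_eef_pos(),robot.read_eef_rot(),robot.tcp_to_grasp)
D={}
for n in('side','top'):
    c=capture(n);save(n,c);W=cloud(c);D[n]=c
    print(n,'cam at',-c['R'].T@c['t'],c['R'].round(2).tolist())
    for q in('hanger','hanger_tab','hanger_plate','hung_hanger','flight_bar','bar_grip','mark_mid','bar_stand','hanger_rest','gasket_ring','tri_clamp','dose_timer'):
        for r in finder.find_in(q,n)[:2]:
            e=r['extent'];u,v=int(e[0]),int(e[1])
            print(q,round(r['score'],2),np.round(e).astype(int),W[min(v,479),min(u,639)].round(3) if c['depth'][v,u]>0 else None)
pickle.dump(D,open('d.pkl','wb'));print(robot.read_time())
E
python3 -c "
import cv2,numpy as np
"
```

```text
0.0 [0.18220704 0.64923015 0.22994378] [-0.42863133 -3.11155132  0.00365927] 0.0187
side cam at [0.48529763 0.88230179 0.68639928] [[-1.0, -0.04, 0.02], [-0.04, 0.59, -0.81], [0.02, -0.81, -0.59]]
hanger 0.9 [375 338  32  87] [ 0.392  0.218 -0.001]
hanger_plate 0.96 [374 340  34  82] [0.394 0.225 0.001]
hung_hanger 0.91 [266 233  17  58] [0.575 0.172 0.176]
flight_bar 0.56 [267 209  18 131] [0.574 0.171 0.219]
bar_grip 0.75 [266 215  21 123] [0.576 0.174 0.21 ]
bar_stand 0.92 [267 252  61 194] [0.569 0.219 0.172]
hanger_rest 0.6 [363 383  61  57] [0.42  0.352 0.044]
gasket_ring 0.87 [350 235  44  22] [ 0.431 -0.073 -0.   ]
tri_clamp 0.55 [389 273  37  37] [0.358 0.048 0.002]
dose_timer 0.78 [382 310  38  29] [0.403 0.335 0.171]
top cam at [0.31206072 0.16297884 1.04430047] [[-0.06, -1.0, 0.0], [-0.98, 0.06, -0.2], [0.2, -0.02, -0.98]]
hanger 0.79 [216 300  36  24] [0.407 0.313 0.156]
hanger_tab 0.65 [212 299  33  24] [0.407 0.314 0.176]
hanger_plate 0.73 [215 301  34  29] [0.407 0.313 0.164]
hung_hanger 0.66 [309 192  23  36] [0.566 0.16  0.174]
hung_hanger 0.24 [364 180 235  47] [0.572 0.074 0.196]
flight_bar 0.65 [364 181 241  45] [0.573 0.074 0.187]
bar_grip 0.79 [365 178 236  51] [0.571 0.073 0.209]
bar_grip 0.41 [310 192  22  38] [0.566 0.159 0.175]
mark_mid 0.5 [427 171  18  12] [ 0.588 -0.028  0.17 ]
bar_stand 0.67 [367 199 220  92] [0.591 0.052 0.013]
hanger_rest 0.75 [223 303  55  50] [0.411 0.311 0.088]
hanger_rest 0.74 [308 192  25  38] [0.564 0.16  0.175]
gasket_ring 0.89 [438 283  48  53] [ 0.43  -0.064 -0.002]
gasket_ring 0.21 [377 327  56  47] [ 0.36   0.053 -0.001]
tri_clamp 0.63 [377 326  54  44] [ 0.361  0.053 -0.001]
tri_clamp 0.56 [223 303  54  54] [0.411 0.313 0.085]
dose_timer 0.7 [316 318  42  43] [0.379 0.16  0.02 ]
1.3
```

View pics/side.png

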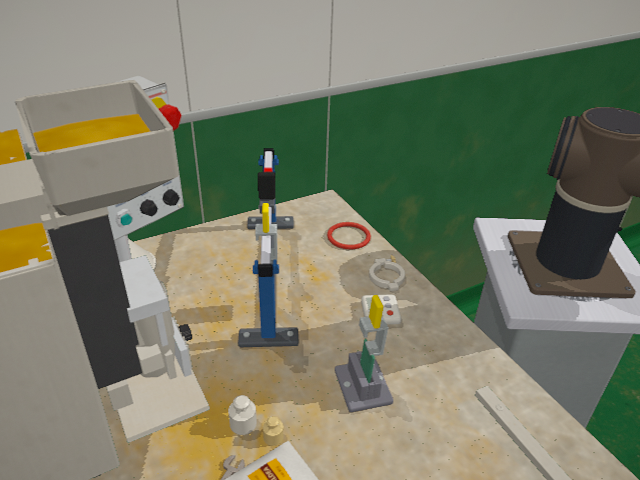

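View pics/top.png

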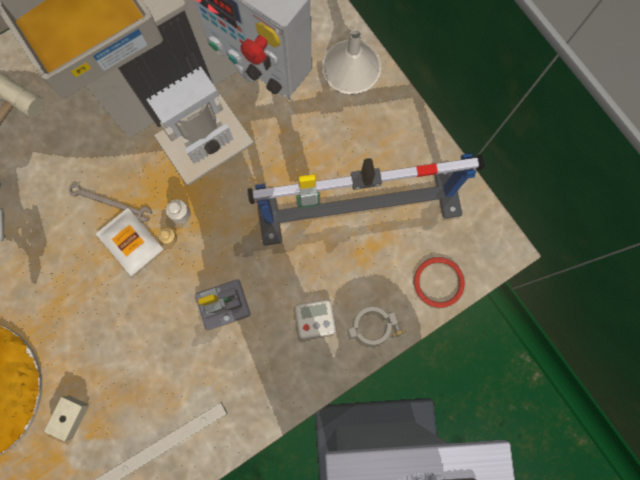

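The side view shows the bar along column ~266, with the hanger (tab at 376,312) in its rest at (363,383). The top view shows the bar from (250,195) to (480,163), with the red band at (427,170), the grip at (367,175) and the hanger tab at (207,299). Next I'll fit the geometry.

```bash
cat > m.py <<'E'
from h import *
import pickle
D=pickle.load(open('d.pkl','rb'))
np.set_printoptions(precision=4,suppress=True)
for n,c in D.items():
    W=cloud(c);ok=c['depth']>0;hsv=cv2.cvtColor(c['pixels'],cv2.COLOR_RGB2HSV).astype(int);H,S,V=hsv[...,0],hsv[...,1],hsv[...,2]
    x,y,z=W[...,0],W[...,1],W[...,2]
    def st(nm,m):
        m=m&ok;P=W[m]
        if len(P)<5: print(n,nm,len(P));return P
        a=P[:,:2]-P[:,:2].mean(0);w,E=np.linalg.eigh(a.T@a/len(a));
        print(n,nm,len(P),'mean',P.mean(0),'med',np.median(P,0),'p2',np.percentile(P,2,0),'p98',np.percentile(P,98,0),'ang',np.degrees(np.arctan2(E[1,1],E[0,1])),'sd',np.sqrt(w));return P
    reg=(x>.5)&(x<.65)&(y>-.2)&(y<.35)
    P=st('bartop',reg&(z>.163)&(z<.177)&(V>120)&(S<60))
    st('red',reg&(z>.155)&(z<.182)&((H<8)|(H>172))&(S>150))
    st('grip',reg&(z>.185)&(z<.24)&(V<70)&(y<.12))
    st('griptop',reg&(z>.217)&(z<.24)&(V<70)&(y<.12))
    st('hungtab',reg&(H>20)&(H<35)&(S>130)&(z>.17)&(z<.24))
    st('caps',reg&(z>.15)&(V<60)&(z<.18)&(y>.2))
    st('capsR',reg&(z>.15)&(V<60)&(z<.18)&(y<-.06))
    hr=(x>.35)&(x<.47)&(y>.25)&(y<.38)
    st('tab',hr&(H>20)&(H<35)&(S>130)&(z>.12))
    st('tabtop',hr&(H>20)&(H<35)&(S>130)&(z>.172))
    st('hook top',hr&(S<60)&(z>.12)&(V>100))
    st('plate',hr&(H>50)&(H<90)&(S>80)&(z>.03)&(z<.12))
    st('resttop',hr&(z>.038)&(z<.05))
    st('restbase',hr&(z>.005)&(z<.025))
    # obstacles map: tall things
    m=ok&(z>.05)&(x>.3)&(x<.9)&(y>-.3)&(y<.45)
    h=np.zeros((12,15))
    np.maximum.at(h,(((x[m]-.3)/.05).astype(int),((y[m]+.3)/.05).astype(int)),z[m]);print((h*100).astype(int))
E
python3 m.py
```

```text
side bartop 580 mean [0.5784 0.1315 0.1719] med [0.5749 0.1731 0.1715] p2 [ 0.5598 -0.1049  0.1662] p98 [0.6035 0.2407 0.1767] ang 94.96343417426726 sd [0.0072 0.1114]
side red 30 mean [ 0.594  -0.0352  0.1718] med [ 0.5939 -0.0352  0.1718] p2 [ 0.5875 -0.0421  0.1701] p98 [ 0.601  -0.0289  0.1732] ang 137.302480975711 sd [0.004  0.0042]
side grip 402 mean [0.5837 0.0735 0.207 ] med [0.5833 0.0738 0.2075] p2 [0.5698 0.0667 0.1858] p98 [0.5982 0.0776 0.2247] ang -174.25166341937256 sd [0.0023 0.0086]
side griptop 114 mean [0.5839 0.0721 0.2217] med [0.5836 0.0727 0.222 ] p2 [0.5701 0.0658 0.2175] p98 [0.5977 0.0774 0.2255] ang -173.37570041082878 sd [0.003  0.0084]
side hungtab 179 mean [0.576  0.1686 0.2017] med [0.5757 0.1725 0.2039] p2 [0.5713 0.1253 0.1758] p98 [0.5847 0.1759 0.2182] ang 99.44554357865088 sd [0.0026 0.0136]
side caps 187 mean [0.5685 0.254  0.1664] med [0.5686 0.2543 0.1668] p2 [0.5583 0.2497 0.1542] p98 [0.579  0.2568 0.1757] ang -179.2639415696602 sd [0.0018 0.0061]
side capsR 46 mean [ 0.6003 -0.1118  0.1698] med [ 0.5995 -0.1129  0.1732] p2 [ 0.5898 -0.1183  0
[... 3543 characters left out ...]
] med [0.4009 0.3148 0.0118] p2 [0.376  0.2809 0.007 ] p98 [0.4545 0.3694 0.0193] ang 131.63787693811474 sd [0.0223 0.0278]
[[ 0  0  0  0  0  0  0  0  0  0  0  0  0  0  0]
 [ 0  0  0  0  0  0  0  0  0  0  0  0 13  0  0]
 [ 0  0  0  0  0  0  0  0  0  0  0  0 18  0  0]
 [ 0  0  0  0  0  0  0  0  0  0  0  0  0  0  0]
 [ 0  0  0  0  0  0  0  0  0  0 15  0  0  0  0]
 [ 0  0  0 17 17 17 17 22 21 21 17 17  0  5  5]
 [ 0  0  0 17 17 17  0  0  0  0  0  0  0 47 47]
 [ 0  0  0  0  0  0  0  0  0 41 40 10 47 47 47]
 [17  0  0  0  0  0  0  0 41 41 41 26 47 45 45]
 [34  0  0  0  0  0  0  0  0  0 39 39 37 37 23]
 [28 21  0  0  0  0  5  6  0  0  0 14 33  0  0]
 [17 20  0  0  0  0  6 12  0  0  0  8  0  0  0]]
```

```bash
cat >> h.py <<'E'
from scipy.spatial.transform import Rotation as Ro
np.set_printoptions(precision=4,suppress=True)
def rot(deg):
    a=np.radians(deg);c,s=np.cos(a),np.sin(a)
    return Ro.from_matrix(np.array([[-s,c,0],[c,s,0],[0,0,-1.]]).T).as_rotvec()
def wristcloud():
    p=np.array(robot.read_eef_pos());R=Ro.from_rotvec(robot.read_eef_rot()).as_matrix()
    c=capture('wrist');K=c['camera_matrix'];d=c['depth'];v,u=np.mgrid[:480,:640]
    P=np.stack([(u-K[0,2])/K[0,0]*d,(v-K[1,2])/K[1,1]*d,d],-1)
    T=c['T_tool_cam'];return c,(P@T[:3,:3].T+T[:3,3])@R.T+p
def stat(nm,W,m):
    P=W[m]
    if len(P)<5: print(nm,len(P));return
    a=P[:,:2]-P[:,:2].mean(0);w,E=np.linalg.eigh(a.T@a/len(a))
    print(nm,len(P),P.mean(0),'p2',np.percentile(P,2,0),'p98',np.percentile(P,98,0),'ang',np.degrees(np.arctan2(E[1,1],E[0,1])))
def hsvof(c):
    h=cv2.cvtColor(c['pixels'],cv2.COLOR_RGB2HSV).astype(int);return h[...,0],h[...,1],h[...,2]
B=np.array([.5825,.0695]);ub=np.array([np.cos(np.radians(95.3)),np.sin(np.radians(95.3))]);vb=np.array([ub[1],-ub[0]])
def bar(s,x): return B-ub*s+vb*x   # s: distance right of middle, x: away from robot
E
python3 - <<'E'
from h import *
for t in (17,197): print(t,robot.inverse_kinematics([.4086,.324,.27],rot(t)))
for t in (5.3,185.3): print(t,robot.inverse_kinematics([*bar(134,0)*0+bar(.134,0),.205],rot(t)))
for t in (95.3,-84.7): print(t,robot.inverse_kinematics([*B,.19],rot(t)))
js=[(abs(np.array(robot.inverse_kinematics([.4086,.324,.27],rot(t)))[5]),t) for t in(17,197) if robot.inverse_kinematics([.4086,.324,.27],rot(t)) is not None]
robot.gripper_to(.055,60)
robot.goto([.4086,.324,.27],rot(min(js)[1]))
c,W=wristcloud();save('w1',c);H,S,V=hsvof(c);ok=c['depth']>0
y=ok&(H>20)&(H<35)&(S>130)&(abs(W[...,0]-.41)<.05)&(abs(W[...,1]-.32)<.05)
stat('tab',W,y&(W[...,2]>.13));stat('tabtop',W,y&(W[...,2]>.172));print(robot.read_time(),min(js),robot.read_eef_pos(),robot.read_joint_pos())
stat('hook',W,ok&(S<60)&(V>100)&(W[...,2]>.125)&(W[...,2]<.142)&(abs(W[...,0]-.41)<.05)&(abs(W[...,1]-.32)<.05))
E
```

```text
17 [ 0.4757 -0.0853  1.9076 -0.      1.3194  0.179 ]
197 None
5.3 [-0.2765  0.142   1.7956 -0.      1.204  -0.369 ]
185.3 [-0.2765  0.142   1.7956 -0.      1.204   2.7726]
95.3 [-0.0541  0.1309  1.8366 -0.      1.1741 -1.7174]
-84.7 [-0.0541  0.1309  1.8366 -0.      1.1741  1.4242]
tab 790 [0.4101 0.3297 0.1923] p2 [0.396  0.314  0.1461] p98 [0.4546 0.35   0.3515] ang -152.77095639754972
tabtop 620 [0.411  0.3281 0.2016] p2 [0.3934 0.3138 0.1735] p98 [0.4558 0.3514 0.3524] ang -152.4344188855238
3.2333 (np.float64(0.17900232960347262), 17) [0.4083 0.3248 0.2699] [ 0.4773 -0.0847  1.9071  0.0003  1.3192  0.1789]
hook 987 [0.4102 0.3265 0.1362] p2 [0.3927 0.3109 0.1341] p98 [0.4272 0.3402 0.1379] ang -166.60093881751447
```

View pics/w1.png

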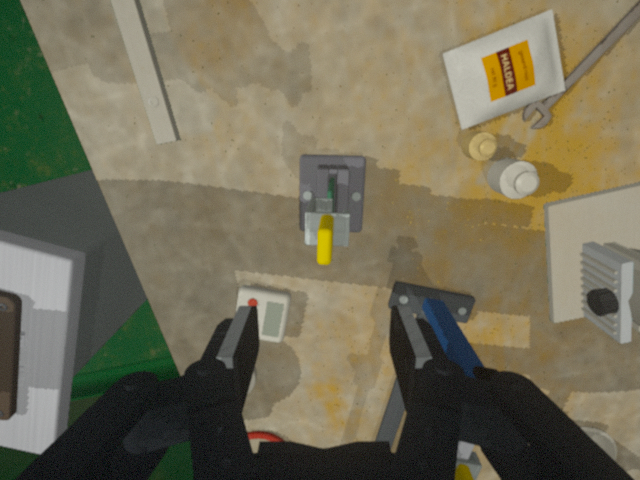

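The wrist view shows the yellow tab at (325,240), midway between the fingers. All three views agree on about (.409,.325). Next I'll grasp the tab and lift it.

```bash
python3 - <<'E'
from h import *
print(robot.servo_line([.409,.325,.146],.12,rot(16.5),force_limit=10),robot.read_eef_pos())
robot.gripper_to(0.0,60);print('w',robot.read_gripper_width(),robot.read_gripper_force())
robot.servo_line([.409,.325,.235],.12)
print('w',robot.read_gripper_width(),robot.read_wrist_force())
p=bar(.134,-.075);robot.servo_line([.43,.2,.235],.2,rot(11));robot.servo_line([*p,.235],.2,rot(5.3))
robot.servo_line([*p,.205],.1)
robot.hold(.3)
print(robot.read_time(),p,robot.read_eef_pos(),robot.read_gripper_width(),robot.read_wrist_force())
c=capture('side');save('s2',c);W=cloud(c);H,S,V=hsvof(c);ok=c['depth']>0;x,y,z=W[...,0],W[...,1],W[...,2]
stat('plate',W,ok&(H>50)&(H<90)&(S>80)&(z>.03)&(z<.16)&(abs(x-p[0])<.04)&(abs(y-p[1])<.04))
stat('bar',W,ok&(S<60)&(V>110)&(abs(x-.59)<.03)&(abs(z-.17)<.008)&(y<.05))
im=cv2.resize(c['pixels'][120:300,200:400],None,fx=4,fy=3.3)[...,::-1];cv2.imwrite('pics/s2c.png',cv2.resize(c['pixels'][130:280,200:400],(800,600),interpolation=2)[...,::-1])
E
```

```text
False [0.4096 0.3253 0.147 ]
w 0.008943771592315106 58.44795227050781
w 0.009115374919631642 [-1.1439 -0.2322 -0.2862]
8.9083 [ 0.5202 -0.0709] [ 0.5205 -0.071   0.2057] 0.009134133450274563 [-0.2127  0.5137 -0.7578]
plate 87 [ 0.5209 -0.0587  0.1138] p2 [ 0.5182 -0.0912  0.0769] p98 [ 0.5256 -0.0506  0.1465] ang 97.18663643598084
bar 144 [ 0.5998 -0.1357  0.1711] p2 [ 0.5815 -0.3893  0.1646] p98 [ 0.6197 -0.0502  0.177 ] ang 92.29527227033556
```

View pics/s2c.png

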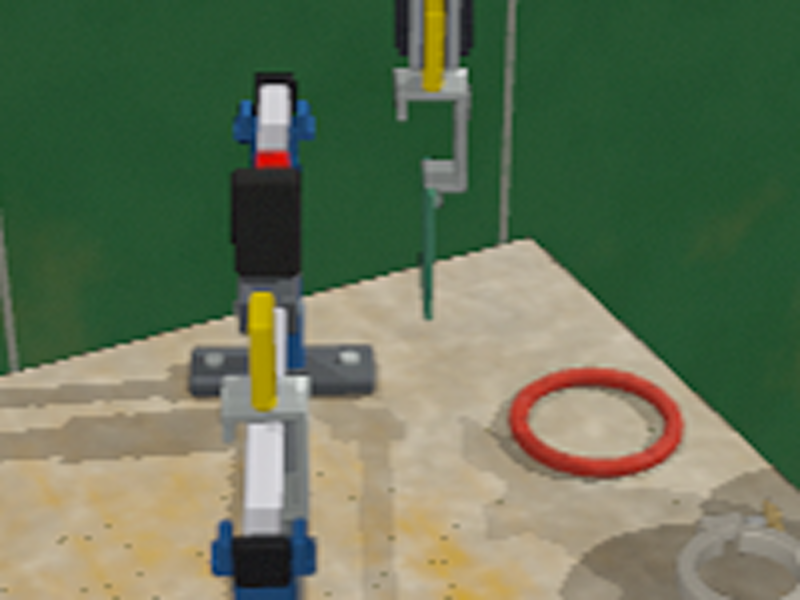

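The zoomed side view shows the hanger held upright with its mouth facing the bar, and the lip and foot plate straddling the bar's height. Next I'll insert it, lower it and slide it.

```bash
python3 - <<'E'
from h import *
p=bar(.134,.0005)
print('insert',robot.servo_line([*p,.2055],.07,force_limit=8),robot.read_eef_pos(),p)
c=capture('side');cv2.imwrite('pics/s3c.png',cv2.resize(c['pixels'][130:280,200:400],(800,600),interpolation=2)[...,::-1])
E
```

```text
insert False [ 0.5951 -0.0639  0.2055] [ 0.5954 -0.0639]
```

View pics/s3c.png

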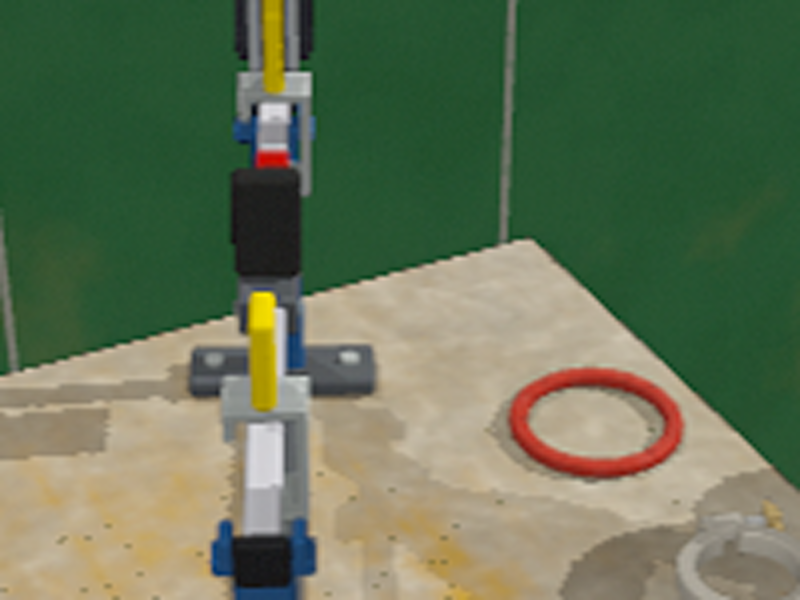

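The bar is inside the mouth and well centred. Next I'll lower the hanger, slide it, release it and check.

```bash
python3 - <<'E'
from h import *
p=bar(.134,.0005)
print('lower',robot.servo_line([*p,.181],.03,force_limit=4),robot.read_eef_pos(),robot.read_wrist_force())
z=robot.read_eef_pos()[2]
q=bar(.0983,.0005)
print('slide',robot.servo_line([*q,z],.03,force_limit=15),robot.read_eef_pos(),robot.read_wrist_force())
z=robot.read_eef_pos()[2]
robot.gripper_to(.03);robot.servo_line([*robot.read_eef_pos()[:2],z+.07],.12)
robot.goto([.45,.0,.32],rot(5.3))
c=capture('top');save('t4',c);print(robot.read_time(),robot.read_gripper_width())
e=[f"{n} {finder.find_in(n,'top')[:2]}" for n in('hanger',)];print(e)
W=cloud(c);H,S,V=hsvof(c);ok=c['depth']>0;x,y,z=W[...,0],W[...,1],W[...,2]
r=ok&(abs(x-.59)<.03)&(abs(y+.03)<.05)
for nm,m in(('red',r&((H<8)|(H>172))&(S>150)&(z>.16)),('tab',r&(H>20)&(H<35)&(S>130)&(z>.172))):
    P=W[m];s=-(P[:,:2]-B)@ub;print(nm,len(P),'s',np.percentile(s,[1,50,99]),P.mean(0)) if len(P) else print(nm,0)
    if nm=='red': print('s hist',np.histogram(s,np.arange(.075,.125,.003)))
cv2.imwrite('pics/t4c.png',cv2.resize(c['pixels'][140:230,370:490],(800,600),interpolation=2)[...,::-1])
E
```

```text
lower True [ 0.5953 -0.0638  0.1847] [0.0722 0.552  2.0246]
slide False [ 0.592  -0.0281  0.1846] [ 0.8772 -1.0974  5.6495]
14.0083 0.029998135235609097
["hanger [{'extent': [224.2, 305.7, 57.1, 50.8], 'score': 0.37}]"]
red 17 s [0.084  0.0853 0.087 ] [ 0.5897 -0.0156  0.1695]
s hist (array([ 0,  0,  0, 16,  1,  0,  0,  0,  0,  0,  0,  0,  0,  0,  0,  0]), array([0.075, 0.078, 0.081, 0.084, 0.087, 0.09 , 0.093, 0.096, 0.099,
       0.102, 0.105, 0.108, 0.111, 0.114, 0.117, 0.12 , 0.123]))
tab 66 s [0.0858 0.0885 0.0938] [ 0.588  -0.0191  0.2012]
```

View pics/t4c.png

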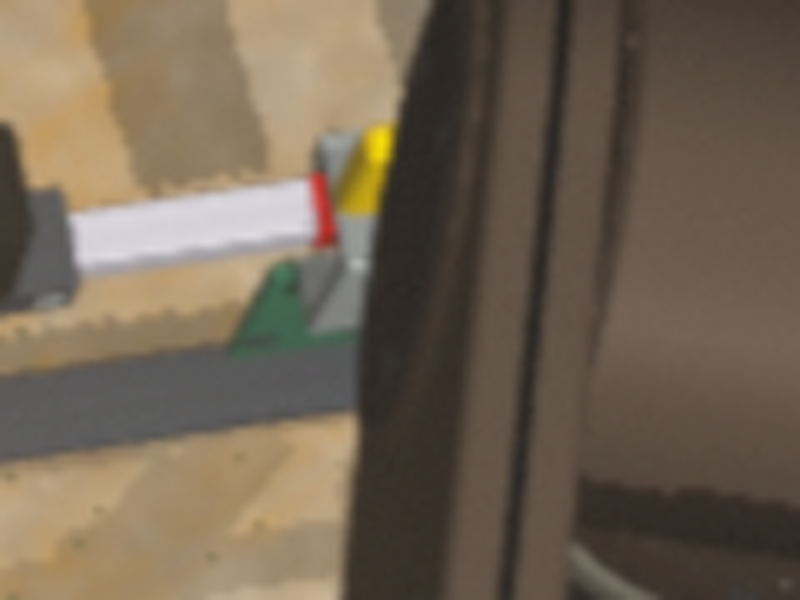

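The arm hides part of the hanger; the left sliver of red is visible at (322,210). I'll move the arm aside and look again.

```bash
python3 - <<'E'
from h import *
robot.goto([.42,.22,.33],rot(5.3))
c=capture('top');W=cloud(c);H,S,V=hsvof(c);ok=c['depth']>0;x,y,z=W[...,0],W[...,1],W[...,2]
r=ok&(abs(x-.59)<.03)&(abs(y+.03)<.05)
for nm,m in(('red',r&((H<8)|(H>172))&(S>150)&(z>.16)),('tabtop',r&(H>20)&(H<35)&(S>130)&(z>.208)),('hook',r&(S<60)&(z>.165)&(V>90))):
    P=W[m];s=-(P[:,:2]-B)@ub
    print(nm,len(P),'s',np.percentile(s,[1,50,99]),P.mean(0))
    if nm!='tabtop': print(np.histogram(s,np.arange(.075,.1251,.002)))
cv2.imwrite('pics/t5c.png',cv2.resize(c['pixels'][140:230,370:490],(800,600),interpolation=2)[...,::-1])
print(robot.read_time())
E
```

```text
red 17 s [0.0838 0.0852 0.0867] [ 0.5894 -0.0155  0.1703]
(array([ 0,  0,  0,  0,  7, 10,  0,  0,  0,  0,  0,  0,  0,  0,  0,  0,  0,
        0,  0,  0,  0,  0,  0,  0,  0]), array([0.075, 0.077, 0.079, 0.081, 0.083, 0.085, 0.087, 0.089, 0.091,
       0.093, 0.095, 0.097, 0.099, 0.101, 0.103, 0.105, 0.107, 0.109,
       0.111, 0.113, 0.115, 0.117, 0.119, 0.121, 0.123, 0.125]))
tabtop 113 s [0.0871 0.099  0.1109] [ 0.59   -0.029   0.2145]
hook 541 s [0.051  0.0956 0.1494] [ 0.5894 -0.0294  0.1709]
(array([10,  9, 10,  9,  0, 13, 26, 15, 17, 13, 13, 10, 11, 11, 13,  9, 13,
       12,  3,  0,  2,  7, 10,  9, 10]), array([0.075, 0.077, 0.079, 0.081, 0.083, 0.085, 0.087, 0.089, 0.091,
       0.093, 0.095, 0.097, 0.099, 0.101, 0.103, 0.105, 0.107, 0.109,
       0.111, 0.113, 0.115, 0.117, 0.119, 0.121, 0.123, 0.125]))
15.0
```

View pics/t5c.png

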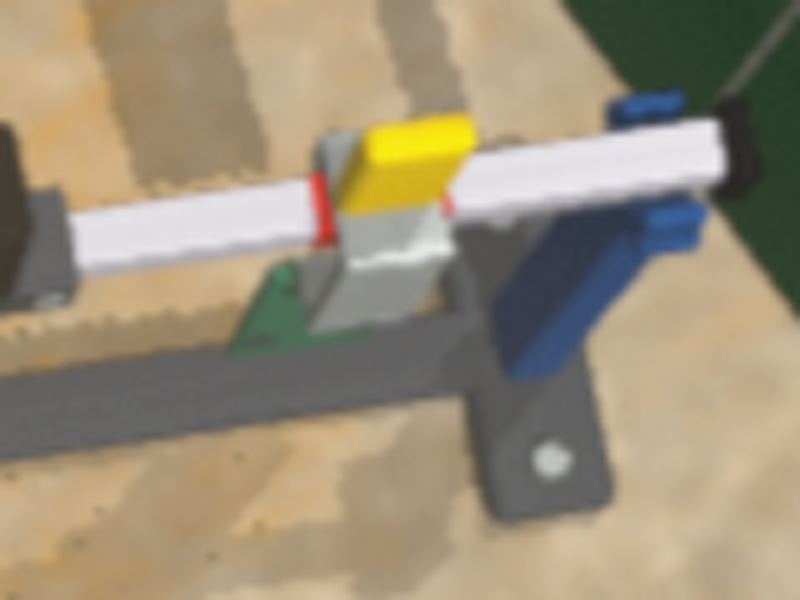

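The top crop shows red on both sides of the hook: the left strip at about (322,210) and the right at (448,205). White resumes at s = 83 and 116.5 mm, and the tab centre is at about 99, so it is centred within ~1 mm. Next is the bar.

```bash
python3 - <<'E'
from h import *
robot.gripper_to(.045,90)
robot.goto([*B,.31],rot(95.3));print(robot.read_joint_pos())
print(robot.servo_line([*B,.184],.1,force_limit=10),robot.read_eef_pos())
robot.gripper_to(0,90);print('w',robot.read_gripper_width(),robot.read_gripper_force(),robot.read_eef_pos())
f0=np.array(robot.read_wrist_force())
x,y,z=robot.read_eef_pos()
robot.servo_line([x,y,z+.01],.03);print(robot.read_wrist_force()-f0)
robot.servo_line([x,y,z+.08],.05);robot.hold(1.0)
print('w',robot.read_gripper_width(),robot.read_eef_pos(),robot.read_wrist_force()-f0,robot.read_time())
for n in('side','top'):
    c=capture(n);save(n+'6',c);W=cloud(c);H,S,V=hsvof(c);ok=c['depth']>0;X=W
    r=ok&(abs(X[...,0]-.58)<.04)&(X[...,1]>-.13)&(X[...,1]<.27)
    P=W[r&(S<60)&(V>110)&(abs(X[...,2]-.25)<.012)];s=-(P[:,:2]-B)@ub
    k=abs((P[:,:2]-B)@vb)<.012;P=P[k];s=s[k]
    for a,b in((-.19,-.12),(-.07,-.03),(.03,.075),(.12,.19)):
        m=(s>a)&(s<b);print(n,a,m.sum(),np.percentile(P[m],80,0) if m.sum() else '')
    stat('red',W,r&((H<8)|(H>172))&(S>150)&(X[...,2]>.22)&(X[...,2]<.27))
E
```

```text
[-0.0537  0.0415  1.7106  0.0001  1.3894 -1.717 ]
False [0.5831 0.0694 0.185 ]
w 0.013149945917955257 88.37939500808716 [0.5829 0.0694 0.1848]
[-1.0942  1.1538 -7.0418]
w 0.013028224500785224 [0.5829 0.0694 0.2648] [-0.022   1.3342 -7.3214] 21.8083
side -0.19 213 [0.5748 0.2336 0.2517]
side -0.07 25 [0.5759 0.1284 0.2518]
side 0.03 0 
side 0.12 0 
red 0
top -0.19 449 [0.5738 0.2363 0.2506]
top -0.07 205 [0.5819 0.1342 0.2506]
top 0.03 0 
top 0.12 240 [ 0.6021 -0.0854  0.2505]
red 0
```

View pics/side6.png

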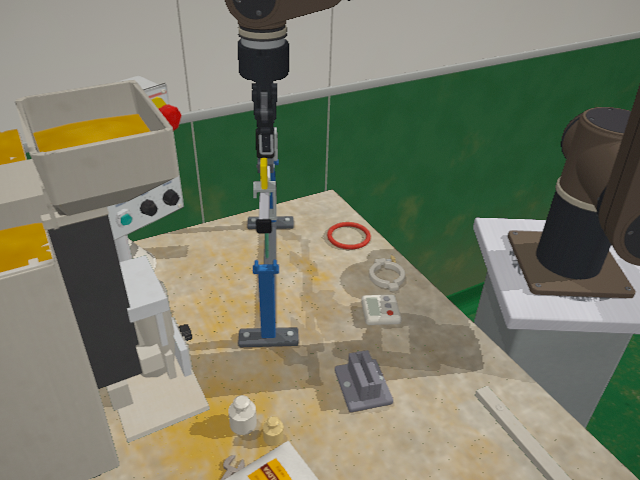

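View pics/top6.png

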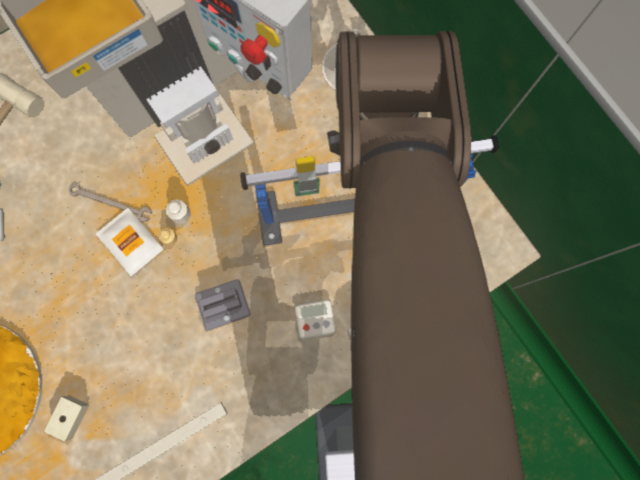

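The side and top views show the bar in the air, level (left 250.6 mm, right 250.5 mm), with the left hanger on it and the bystanders where they were. The arm hides the right hanger, so I'll check it with the wrist camera.

```bash
python3 - <<'E'
from h import *
print(robot.read_wrist_force())
c,W=wristcloud();save('w7',c);H,S,V=hsvof(c);ok=c['depth']>0;y=ok&(H>20)&(H<35)&(S>130)&(W[...,2]>.2)
stat('tabL',W,y&(W[...,1]>.1)&(W[...,1]<.22));stat('tabR',W,y&(W[...,1]<.03)&(W[...,1]>-.1))
E
```

```text
[ 0.3053  0.2174 -2.8227]
tabL 5521 [0.5733 0.1596 0.2825] p2 [0.5701 0.1499 0.2585] p98 [0.5799 0.1731 0.296 ] ang 99.34584836239763
tabR 5651 [ 0.5886 -0.0247  0.2822] p2 [ 0.5858 -0.0385  0.2579] p98 [ 0.5948 -0.0144  0.2959] ang 89.34496439921112
```

View pics/w7.png

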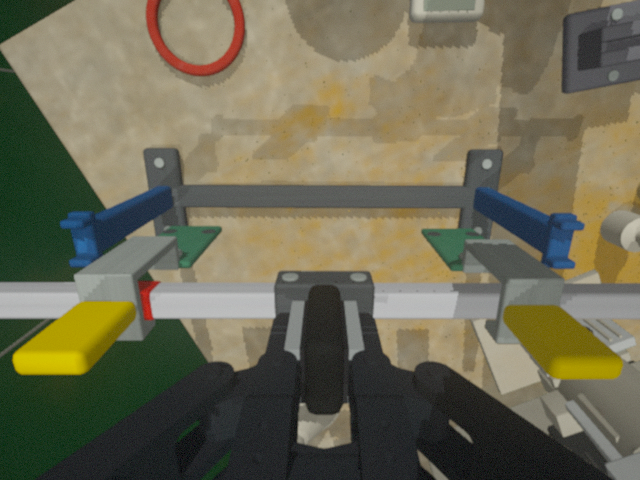

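The wrist view shows both hangers on the level bar: the right one at (110,290) with red showing at (150,300), the left one at (530,290), and the grip held at (323,345). I'm handing it in.

```bash
python3 -c "
from workcell import robot
print(robot.sign_off(),robot.read_time())"
```

```text
the job is handed in; nothing more can be done
the job is handed in; nothing more can be done
```

The job is handed in: the green-plate hanger sits on the bar centred on the red band to within about 1 mm, and the arm is holding the bar by its grip, level and 8 cm up with both hangers on it.

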